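# Show the tenon to the inspection camera

## Task

A small wooden plane has been left on top of the chair rail with the rectangular tenon: lift it off and set it down, sole down and without dropping it, on the middle of the cork pad, and let go. Then pick up that rail and hold it up to the inspection camera, right side up, with the tenon pointing straight into the lens along its (downward tilted) line of sight and the tenon's end face centred 100 mm in front of the glass. Finish while holding it still there: do not put it down or let go, and do not disturb the other two rails or the camera.

Things in the scene. Friction and masses are not known exactly. Their poses are not given: they have to be found in the camera images.
- rail_center (a point): The chair rail to be shown: pale wood bar, 220 long x 36 wide x 40 mm high plus a rectangular tenon (36 long, 12 wide, 28 mm high) centred on one end; about 240 g. It lies on the bench among two similar rails and is the one under the plane. Point: centre of the bar without the tenon, half-way up (20 mm above its underside). x along the bar towards the tenon, y across it, z up out of its top. The tenon points roughly away from the robot at the start.
- tenon_tip (a point): Centre of the tenon's end face, 146 mm from the bar's centre along the bar's x; axes as the bar's.
- dowel_rail_center (a point): Another pale rail of the same bar size, with a round dowel 18 mm thick and 36 mm long on its far end. Leave alone. Point: centre of the bar, 20 mm up; x towards the dowel.
- lap_rail_center (a point): Another pale rail of the same bar size, whose far end is a half-lap step 36 mm long, 20 mm high, as wide as the bar. Leave alone. Point: centre of the bar, 20 mm up; x towards the step.
- plane_center (a point): Small wooden hand plane: dark block 140 long x 48 wide x 38 mm high, with a steel iron and a small knob standing up from its top to 60 mm above the sole; about 420 g. At the start it rests sole down on the tenoned rail, roughly lengthwise. Point: centre of the block, 19 mm above the sole, near the centre of mass; x along the block towards the knob, y across it (48 mm), z up. It can be gripped across the block at its middle.
- pad: Fixed cork pad on the bench, 200 (x) x 150 (y) x 8 mm thick, to the robot's left. Origin: centre of its underside; top 8 mm higher.
- lens (a point): Centre of the front glass of the inspection camera, a grey box head with a black round lens barrel (48 mm across) on a telescopic steel post beyond the rails, about 0.3 m above the bench; it faces the robot and is tilted down by 0.1 to 0.4 rad. Height, place, direction and tilt differ from start to start; it does not move by itself. x points out of the BACK of the camera (it looks along -x), y is level, z is up out of the top of the camera head.
- aim (a point): The point 100 mm in front of the lens glass on its line of sight, axes as those of the lens. A well presented rail has its tenon's end face centred here and its x, y, z axes along these x, y, z axes.
Things that resemble listed ones, but are neither listed nor needed, are in the scene too. What is shaped like the part that bears plane_center but red or turquoise is not meant. Several things have the shape of the pad; the one meant has the colours described above.

How it is judged:
By the outcome, as a careful person would: the job done as asked, in the order asked, and still so for the second after the job is handed in, while the arm keeps its last pose, push and grip.
It also fails if it takes over 54 s, if anything falls off the work surface, if the arm or the gripper's body presses on something with over 40 N, if the wrist force passes 120 N, or if a joint passes its speed limit or range.

## Robot

A 6-joint arm with a two-finger parallel gripper is mounted at the origin on the work surface. World frame = base frame: x ahead of the robot, y to its left, z up, the work surface at z = 0. Lengths are in m, angles in rad, forces in N, time in s.
With the tool pointing down it reaches from about 0.25 to 0.725 m from the base axis. Payload 4 kg.
Tool frame: the origin (TCP) lies midway between the tips of the shut fingers; the grasp point (between the pads) lies 19 mm behind it; y points along the fingers, x is the direction in which the jaws open and shut, and the axes are right-handed (so a half turn about y gives the same grasp; the last joint's range is limited). The gripper opens to 85 mm and grips with 20 to 120 N. Pads are 22 mm wide; open, the fingers measure 114 mm over their backs; the gripper's body (76 mm by 85 mm) begins 54 mm behind the grasp point. The pads swing forward as they close: fully open they stand 13 mm farther back than shut.
Start: joints at [1.119, 0.241, 0.005, 1.335, 0, 1.571], TCP at [0.218, 0.45, 0.231] pointing down, gripper open.
Joint ranges: [-2.72, 2.72], [-1.05, 1.87], [-1.09, 1.28], [-1.99, 2.15], [-1.42, 1.44], [-3.14, 3.14]. Speed limits (rad/s): [2.79, 2.79, 3.14, 3.14, 3.14, 3.14].

## Interface

Orientations are given as a unit quaternion [x, y, z, w].
In Python, from workcell import bot gives the robot as it stands. The module is installed in compiled form; this text tells all that it offers.
- The arm moves only by the shell command python3 -m inch 'ROWS'. ROWS is text: rows parted by semicolons, each of 7 numbers parted by spaces: the turn, a rotation vector about the tool's x, y, z in degrees, then the shift along the tool's x, y, z in mm, then the closure, from 0 (fully open) to 1 (shut). In form: ax ay az dx dy dz fingers; .... A call has 1 to 12 rows; each row shifts and turns the commanded pose from where the row before left it, along the tool's axes as they then stand; what a row does not reach is not made up. A row lasts 1/8 s, in which the tool goes at most 62.5 mm and 10.7 degrees, less where a joint would pass 70% of its speed; a pose out of reach is approached as far as the arm can. A call with a gripper value outside its range is refused whole. The fingers move at their own pace and stop on an object; the grip force is fixed at half the most. Time passes only in rows, so rows that do not move let the fingers close. It gives the time, the measured TCP pose, the force and the opening at its end, in the units of the state.
- bot.get_obs(): the state, without advancing time (a new reading comes with each control period).
- bot.camera(name): name is "scene" or "top" or "wrist"; returns a dict with "color" (400x640x3 uint8, blue, green, red), "fx", "fy", "cx", "cy" (pixels), "extrinsics" (4x4, takes a point from world to camera coordinates). Camera axes: x right, y up, looking along -z (the intrinsics and any distortion apply to the point x, -y, -z); pixel columns grow to the right and rows downward; lengths in m; the calibration is good to about 2 mm. A picture is of the moment at which its call begins. There is no depth.
- bot.job_done(): hands the job in, once; it reports no verdict.
Trained networks look in the newest picture that a camera, given by its name, has taken for a name from the list of things; names that differ only in an ending like _2 or _b are one class to them, and where a whole thing is asked for, a point or a joint stands for the part that bears it (a point fixed in the world has none). Each returns a list of dicts, best first, with "conf" (0 to 1); they miss things now and then, are a little off and sometimes report something else, mostly with a low value. They report only what shows in the picture. A call takes as long as a camera call. They do not tell look-alikes from the thing itself.
- bot.look_for(name, camera): "extent" ([left, top, right, bottom] in pixels, round what is visible of it).
- bot.cut_out(name, camera): "region" (400x640 bool, what is visible of it) and "extent" ([left, top, right, bottom] in pixels, round what is visible of it).
- bot.spot_point(name, camera): "point" ([column, row] in pixels: a listed point, or the origin of a listed thing).
The state is a dict: "clock": time; "joint_pos": joint angles; "joint_vel": joint speeds; "tau": joint torques, N m; "eef_pos": TCP position; "tool_rot": TCP orientation; "ft_force": force on the tool from outside, world axes, zero at the start; "ft_torque": the same for the moment, N m; "grip_width": finger opening in m.
Only numpy, scipy, OpenCV 4.12 (cv2) and the standard library are available. Lean on these libraries where they do the work, as an engineer would, in place of code of your own. Each camera call takes 0.05 s, during which the arm holds its last target.

## Working session

There is one attempt and no reset: what is moved stays moved. The work goes in short steps, Python scripts to look and compute and a shell command to move; the robot and the scene stay as the last step left them, time stands still between calls to the robot, and variables do not carry over. Pictures are saved under pics/ and viewed, and the job is handed in when it is done.

```bash
mkdir -p pics; ls
python3 - <<'E'
from workcell import bot
import cv2,numpy as np
np.set_printoptions(precision=4,suppress=True)
o=bot.get_obs(); print({k:np.round(v,4) for k,v in o.items()})
for n in ["scene","top","wrist"]:
    c=bot.camera(n); cv2.imwrite(f"pics/{n}0.png",c["color"]); print(n,c["fx"],c["fy"],c["cx"],c["cy"],[k for k in c]);print(c["extrinsics"])
    for t in ["rail_center","tenon_tip","dowel_rail_center","lap_rail_center","plane_center","pad","lens","aim"]:
        print(t,[(np.round(d["point"],1).tolist(),round(d["conf"],2)) for d in bot.spot_point(t,n)])
E
```

```text
pics
{'clock': np.float64(0.0), 'joint_pos': array([1.119 , 0.2414, 0.0037, 1.3352, 0.    , 1.5708]), 'joint_vel': array([ 0.0003,  0.0001,  0.0012,  0.0006, -0.0007, -0.0007]), 'tau': array([ -0.0003, -37.2316,  25.2411,   0.0171,  -0.0001,  -0.    ]), 'eef_pos': array([0.218 , 0.4493, 0.2304]), 'tool_rot': array([ 0.5997,  0.3747, -0.3759, -0.5989]), 'ft_force': array([-0.4453,  0.2375, -0.2382]), 'ft_torque': array([-0.0085, -0.0279, -0.0219]), 'grip_width': np.float64(0.0854)}
scene 384.0954517760921 384.0954517760921 322.88088118395893 198.2128809437481 ['color', 'fx', 'fy', 'cx', 'cy', 'extrinsics']
[[ 0.0964  0.9953 -0.0005 -0.043 ]
 [-0.8235  0.08    0.5617  0.2861]
 [ 0.5591 -0.0538  0.8274 -1.6615]
 [ 0.      0.      0.      1.    ]]
rail_center []
tenon_tip [([281.1, 283.9], 0.76)]
dowel_rail_center [([320.4, 228.8], 0.86), ([274.0, 244.0], 0.35)]
lap_rail_center [([234.0, 250.7], 0.91)]
plane_center [([236.5, 197.4], 0.73), ([407.8, 294.9], 0.6), ([272.9, 241.9], 0.58)]
pad [([409.0, 231.9], 0.94), ([391.1, 166.0], 0.92), ([325.6, 275.1], 0.53)]
lens [([326.3, 275.8], 0.8
[... 325 characters left out ...]
[371.5, 149.9], 0.66)]
dowel_rail_center [([330.8, 209.8], 0.95)]
lap_rail_center [([418.1, 195.2], 0.68)]
plane_center [([374.5, 192.9], 0.89), ([256.1, 132.1], 0.71), ([417.8, 260.0], 0.62)]
pad [([238.6, 201.6], 0.75), ([233.4, 285.9], 0.57)]
lens [([336.8, 87.1], 0.72)]
aim [([334.8, 87.6], 0.64)]
wrist 294.31618523538793 294.31618523538793 319.4238947239973 197.68222950849565 ['color', 'fx', 'fy', 'cx', 'cy', 'extrinsics']
[[ 0.4356  0.9002 -0.001  -0.499 ]
 [-0.861   0.4163 -0.2923  0.0372]
 [-0.2627  0.1282  0.9563 -0.3796]
 [ 0.      0.      0.      1.    ]]
rail_center []
tenon_tip []
dowel_rail_center []
lap_rail_center []
plane_center []
pad [([221.0, 220.1], 0.66)]
lens []
aim []
```

View pics/scene0.png

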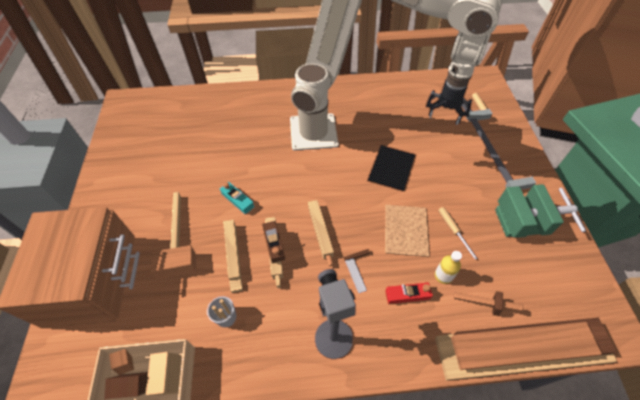

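View pics/top0.png

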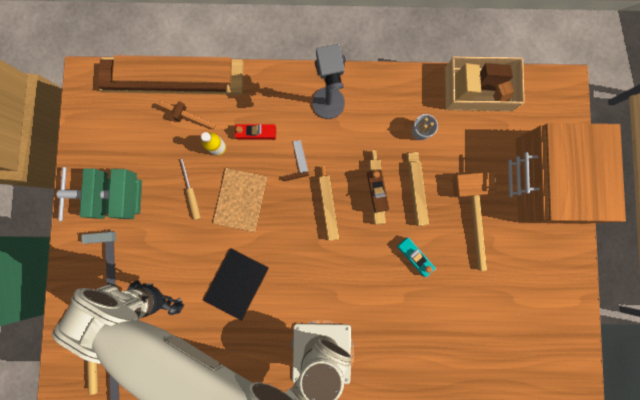

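View pics/wrist0.png

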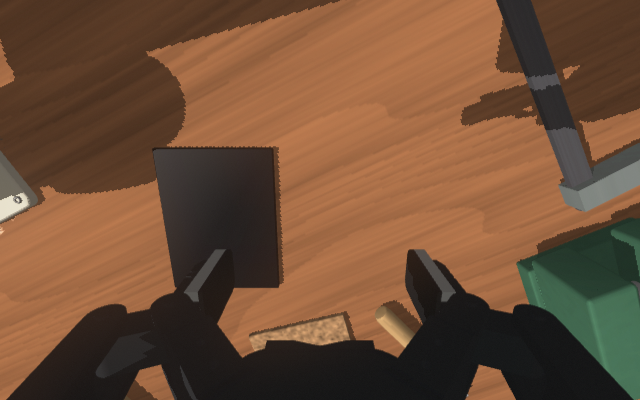

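The scene view shows the plane on the middle rail at about (273,245), the cork pad at (407,231) and the camera head at (333,295). The top view shows the plane at (376,190), the cork pad at (240,200) and the lens at (336,87). The red and turquoise planes and the black pad are decoys. Next I'll measure.

```bash
cat > h.py <<'E'
from workcell import bot
import cv2,numpy as np,json
from scipy.spatial.transform import Rotation as R
from scipy.optimize import least_squares
np.set_printoptions(precision=4,suppress=True)
def shot(n,fn=None):
    c=bot.camera(n)
    if fn: cv2.imwrite(f"pics/{fn}.png",c["color"])
    return c
def ray(c,p):
    E=c["extrinsics"]; d=np.array([(p[0]-c["cx"])/c["fx"],-(p[1]-c["cy"])/c["fy"],-1.])
    return -E[:3,:3].T@E[:3,3],E[:3,:3].T@d
def onz(c,p,z):
    o,d=ray(c,p); return o+d*(z-o[2])/d[2]
def proj(c,P):
    q=np.atleast_2d(P)@c["extrinsics"][:3,:3].T+c["extrinsics"][:3,3]
    return np.c_[c["cx"]+c["fx"]*q[:,0]/-q[:,2],c["cy"]-c["fy"]*q[:,1]/-q[:,2]]
def tri(obs):
    A=np.zeros((3,3));b=np.zeros(3);L=[]
    for c,p in obs:
        o,d=ray(c,p);d=d/np.linalg.norm(d);M=np.eye(3)-np.outer(d,d);A+=M;b+=M@o;L.append((o,M))
    X=np.linalg.solve(A,b); return X,[np.linalg.norm(M@(X-o)) for o,M in L]
def tool():
    o=bot.get_obs(); return np.array(o["eef_pos"]),R.from_quat(o["tool_rot"])
def go(Pt,Rt,P0=None,R0=None):
    """total turn (deg, tool axes) and shift (mm, in current tool axes) to a target; n rows"""
    if P0 is None: P0,R0=tool()
    rv=(R0.inv()*Rt).as_rotvec(degrees=True); s=R0.inv().apply(Pt-P0)*1000
    st=Rt.inv().apply(Pt-P0)*1000
    print("turn",rv,"| shift in start axes",s,"| shift in target axes",st)
def down(yaw_x):  # tool y down, tool x at heading yaw_x
    x=np.array([np.cos(yaw_x),np.sin(yaw_x),0]);y=np.array([0,0,-1.]);return R.from_matrix(np.c_[x,y,np.cross(x,y)])
E
python3 - <<'E'
from h import *
print(tool()[1].as_matrix())
t=shot("top"); s=shot("scene")
for n,zt in [("plane_center",.0785),("pad",.008),("dowel_rail_center",.04),("lap_rail_center",.04),("rail_center",.04)]:
    for d in bot.cut_out(n,"top"):
        m=d["region"].astype(np.uint8); r=cv2.minAreaRect(cv2.findNonZero(m)); b=cv2.boxPoints(r)
        W=np.array([onz(t,p,zt)[:2] for p in b]); e=[np.linalg.norm(W[1]-W[0]),np.linalg.norm(W[2]-W[1])]
        v=(W[1]-W[0]) if e[0]>e[1] else W[2]-W[1]
        print(n,round(d["conf"],2),d["extent"],"c",W.mean(0),"sz",np.array(e),"yaw",np.degrees(np.arctan2(v[1],v[0]))%180)
    sp=bot.spot_point(n,"scene")
l=[bot.spot_point("lens",c) for c in("top","scene")]
print(l); print(tri([(t,l[0][0]["point"]),(s,l[1][0]["point"])]))
print(bot.get_obs()["clock"])
for nm,c,x0,x1,y0,y1 in [("top",t,300,460,30,250),("scene",s,200,380,180,360)]:
    cv2.imwrite(f"pics/{nm}crop.png",cv2.resize(c["color"][y0:y1,x0:x1],None,fx=3,fy=3,interpolation=cv2.INTER_CUBIC)[:600])
E
```

```text
[[ 0.4366  0.     -0.8997]
 [ 0.8997  0.      0.4366]
 [ 0.     -1.     -0.    ]]
plane_center 0.95 [236.9, 121.7, 274.0, 138.5] c [0.7376 0.2354] sz [0.1349 0.0516] yaw 90.99335084813558
plane_center 0.87 [366.1, 169.4, 389.4, 213.7] c [ 0.5443 -0.1793] sz [0.0554 0.1441] yaw 8.198734044470484
plane_center 0.64 [399.7, 238.0, 437.2, 277.7] c [ 0.3295 -0.3048] sz [0.0508 0.1402] yaw 42.25782445908743
pad 0.9 [202.9, 249.5, 270.0, 318.7] c [0.2266 0.2939] sz [0.2065 0.1541] yaw 154.21111175871377
pad 0.81 [213.4, 168.9, 268.7, 232.5] c [0.515  0.2917] sz [0.2011 0.1514] yaw 170.0005194114748
pad 0.2 [406.4, 151.8, 433.6, 223.9] c [ 0.565  -0.3283] sz [0.0485 0.2579] yaw 7.945833064108825
dowel_rail_center 0.77 [320.7, 165.6, 338.7, 240.4] c [ 0.5058 -0.0138] sz [0.0399 0.2535] yaw 9.661948979265446
lap_rail_center 0.63 [404.6, 151.1, 428.5, 225.6] c [ 0.5618 -0.3212] sz [0.0518 0.2563] yaw 6.7814968530343265
rail_center 0.78 [369.6, 153.5, 384.5, 226.5] c [ 0.559  -0.1803] sz [0.0423 0.256 ] yaw 4.13867534343629
[[{'point': [336.5, 85.8], 'conf': 0.72}, {'point': [329.1, 206.9], 'conf': 0.46}], [{'point': [325.1, 273.4], 'conf': 0.96}]]
(array([ 0.8003, -0.0292,  0.3451]), [np.float64(0.00043113298284005666), np.float64(0.00043113298284005585)])
2.05
```

View pics/topcrop.png

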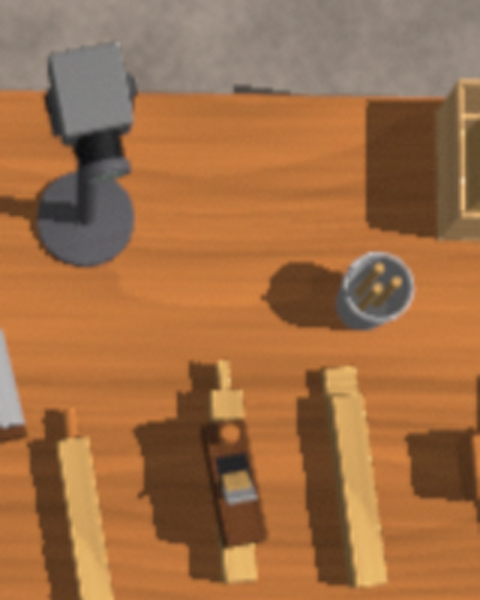

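View pics/scenecrop.png

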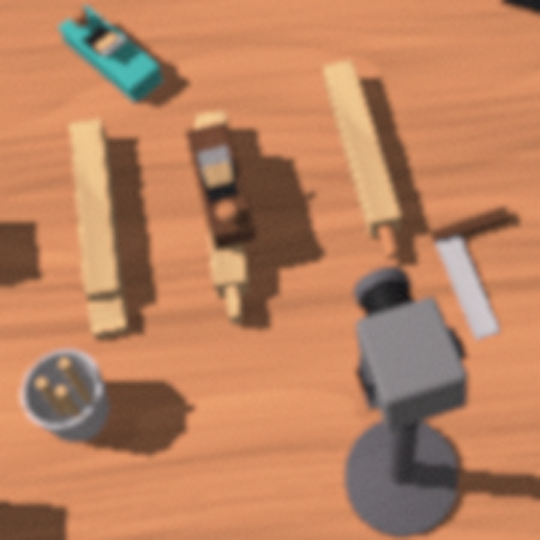

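Run:
```python
from h import *
P,Rt=tool(); c=bot.camera("wrist"); E=c["extrinsics"]
print("cam in tool",Rt.inv().apply(-E[:3,:3].T@E[:3,3]-P)*1000, "axes in tool\n",(Rt.as_matrix().T@E[:3,:3].T))
u=np.radians(8.2)
go(np.array([.544-.0,-.18,.23]),down(u-np.pi/2))
go(np.array([.544-.0,-.18,.23]),down(u+np.pi/2))
```

```text
cam in tool [  -0.7399 -142.0812   75.8861] axes in tool
 [[ 1.     -0.0013  0.0007]
 [ 0.001   0.2923 -0.9563]
 [ 0.0011  0.9563  0.2923]]
turn [  0.001  145.9132  -0.003 ] | shift in start axes [-424.4216    1.2968 -568.0361] | shift in target axes [669.8564   1.3063 232.5749]
turn [ -0.0023 -34.0868  -0.0007] | shift in start axes [-424.4216    1.2968 -568.0361] | shift in target axes [-669.8564    1.3063 -232.5749]
```

```bash
python3 -m inch '0 -8.5 0 0 0 0 0; 0 -8.5 0 0 0 0 0; 0 -8.5 0 0 0 0 0; 0 -8.6 0 0 0 0 0; 0 0 0 -45 0 -15 0; 0 0 0 -45 0 -15 0; 0 0 0 -45 0 -15 0; 0 0 0 -45 0 -15 0'; python3 -c "
from h import *
print(bot.get_obs()['joint_pos'])"
```

```text
clock: 3.1
eef_pos: [0.3039, 0.279, 0.2315]
tool_rot: [0.463, 0.535, -0.534, -0.463]
ft_force: [0.5, -0.5, 0.4]
grip_width: 0.0856
[ 0.7428  0.0667 -0.2029  1.3005 -0.0002  0.5989]
```

```bash
python3 -m inch '0 0 0 -45 0 -16 0; 0 0 0 -45 0 -16 0; 0 0 0 -45 0 -16 0; 0 0 0 -45 0 -16 0; 0 0 0 -45 0 -16 0; 0 0 0 -45 0 -16 0; 0 0 0 -45 0 -16 0; 0 0 0 -45 0 -16 0; 0 0 0 -45 0 -16 0; 0 0 0 -45 0 -16 0; 0 0 0 -40 0 -13 0; 0 0 0 0 0 0 0'
python3 - <<'E'
from h import *
print(bot.get_obs()['joint_pos'])
w=shot("wrist","w1")
for n in ["plane_center","tenon_tip","lens","rail_center"]: print(n,[(np.round(d["point"],1).tolist(),round(d["conf"],2)) for d in bot.spot_point(n,"wrist")])
E
```

```text
clock: 4.6
eef_pos: [0.5453, -0.1826, 0.2303]
tool_rot: [-0.464, -0.533, 0.534, 0.464]
ft_force: [0.4, 0.5, -0.1]
grip_width: 0.0853
[-0.3229  0.3923  0.2145  1.3935 -0.0003 -0.4626]
plane_center [([582.8, 347.5], 0.84), ([322.2, 183.5], 0.63)]
tenon_tip [([315.3, 277.6], 0.84), ([201.5, 155.1], 0.39)]
lens []
rail_center []
```

View pics/w1.png

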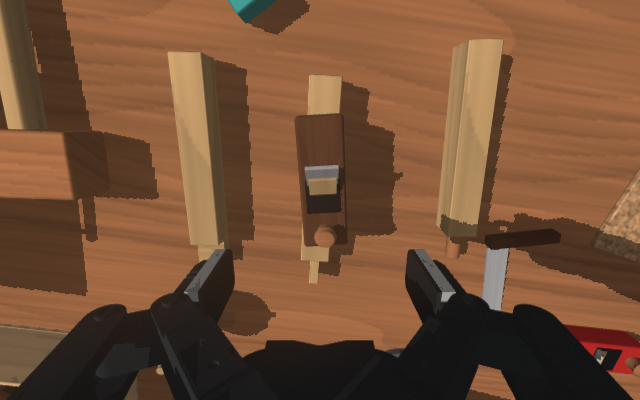

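The wrist view shows the plane block top running from (296,116)-(343,114) down to about (304,247)-(347,243). The rail's near end is at (309–341,76) and the tenon ends at (314,282).

Run:
```python
from h import *
w=bot.camera("wrist")
im=w["color"]; cv2.imwrite("pics/w1z.png",cv2.resize(im[60:290,260:400],None,fx=4,fy=4,interpolation=cv2.INTER_CUBIC)[:,:][::1][0:920]) if 0 else None
z=cv2.resize(im[60:180,270:390],None,fx=5,fy=5,interpolation=cv2.INTER_CUBIC); cv2.imwrite("pics/za.png",z)
z=cv2.resize(im[175:295,270:390],None,fx=5,fy=5,interpolation=cv2.INTER_CUBIC); cv2.imwrite("pics/zb.png",z)
```

```text
(no output)
```

View pics/za.png

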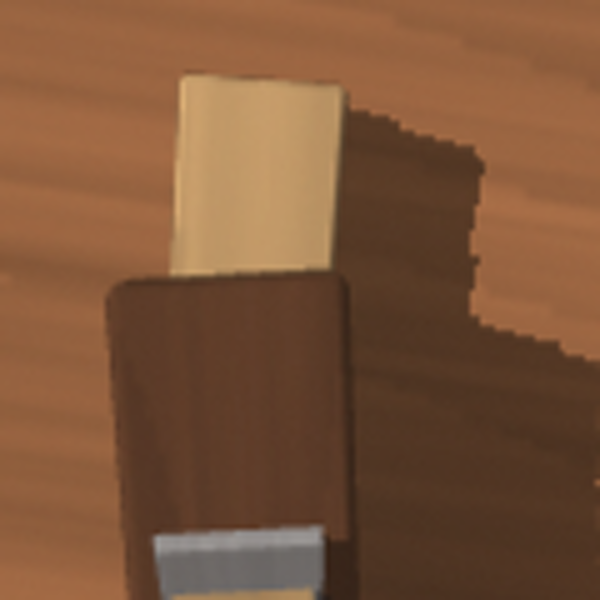

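View pics/zb.png

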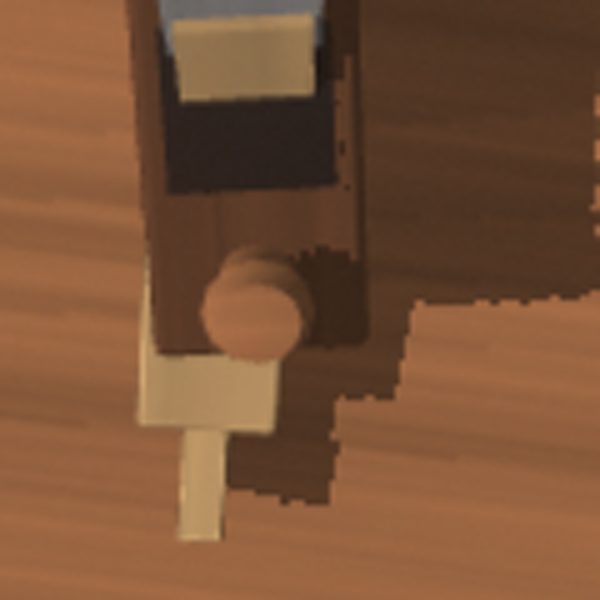

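Run:
```python
from h import *
w=bot.camera("wrist")
def fit(pix,loc,z):
    f=lambda p:(proj(w,np.c_[p[0]+np.cos(p[2])*loc[:,0]-np.sin(p[2])*loc[:,1],p[1]+np.sin(p[2])*loc[:,0]+np.cos(p[2])*loc[:,1],z])-pix).ravel()
    r=least_squares(f,[.54,-.18,.1]);print(r.x[:2],np.degrees(r.x[2]),r.fun.reshape(-1,2).round(1).tolist());return r.x
p=fit(np.array([[291.2,116.5],[339.6,114.5],[301,245.6],[343.6,243.6]]),np.array([[-70,-24],[-70,24],[70,-24],[70,24]])/1000,.078*np.ones(4))
q=fit(np.array([[306.5,75],[339,77.5],[297.6,260],[325,261.5],[305.6,283],[314.4,283]]),np.array([[-110,-18],[-110,18],[110,-18],[110,18],[146,-6],[146,6]])/1000,np.array([.04]*4+[.034]*2))
P=np.array([p[0],p[1],.041+.019-.019])
go(P,down(p[2]+np.pi/2))
```

```text
[ 0.5444 -0.1793] 11.264262654698676 [[-0.6, -0.7], [0.6, -1.3], [-0.4, 1.3], [0.4, 1.3]]
[ 0.5457 -0.1821] 4.7387657169770145 [[-0.8, -0.9], [0.9, -1.1], [-0.5, 0.8], [0.4, 0.9], [-0.2, 0.3], [0.0, 0.8]]
turn [ 0.0205 -2.9634 -0.0034] | shift in start axes [ -0.3324 190.7504   0.1887] | shift in target axes [ -0.3353 190.7505   0.1376]
```

```bash
python3 -m inch '0 -3 0 0 0 0 0; 0 0 0 0 40 0 0; 0 0 0 0 45 0 0; 0 0 0 0 45 0 0; 0 0 0 0 35 0 0; 0 0 0 0 18 0 0; 0 0 0 0 5 0 0; 0 0 0 0 0 0 0'
python3 - <<'E'
from h import *
w=shot("wrist","w2"); print(tool()[0],bot.get_obs()["ft_force"])
E
```

```text
clock: 5.95
eef_pos: [0.5449, -0.1797, 0.0439]
tool_rot: [0.449, 0.547, -0.547, -0.448]
ft_force: [0.2, 1.1, 0.1]
grip_width: 0.0857
[ 0.5454 -0.18    0.0444] [-0.3437 -0.0815 -0.5625]
```

View pics/w2.png

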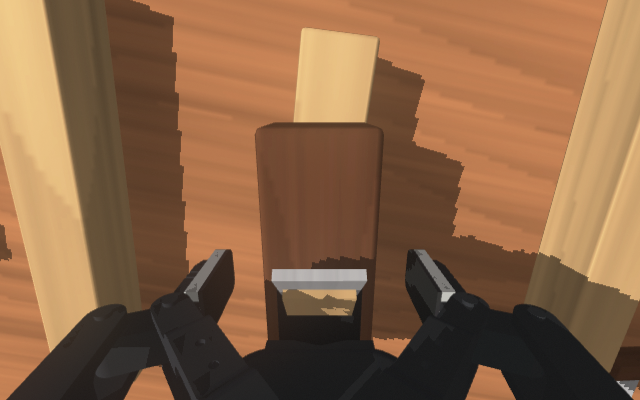

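The fingers, with tips at about (215,270) and (425,270), straddle the block evenly and aligned with it (block spans 258–383). Closing.

```bash
python3 -m inch '0 0 0 0 0 0 1; 0 0 0 0 0 0 1; 0 0 0 0 0 0 1; 0 0 0 0 0 0 1; 0 0 0 0 0 0 1; 0 0 0 0 0 0 1'; python3 -m inch '0 0 0 0 -8 0 1; 0 0 0 0 -15 0 1; 0 0 0 0 -20 0 1; 0 0 0 0 -20 0 1; 0 0 0 0 -20 0 1; 0 0 0 0 0 0 1'
python3 - <<'E'
from h import *
w=shot("wrist","w3");s=shot("scene","s3"); print(bot.get_obs())
cv2.imwrite("pics/s3c.png",cv2.resize(s["color"][130:330,180:380],None,fx=3,fy=3))
E
```

```text
clock: 6.75
eef_pos: [0.5453, -0.18, 0.0443]
tool_rot: [0.449, 0.547, -0.546, -0.448]
ft_force: [-0.4, 1.3, 5.8]
grip_width: 0.0473
clock: 7.5
eef_pos: [0.5459, -0.1805, 0.1283]
tool_rot: [0.45, 0.547, -0.546, -0.447]
ft_force: [0.7, -0.0, -5.3]
grip_width: 0.0469
{'clock': 7.6, 'joint_pos': array([-0.3193,  0.4482,  0.0222,  1.1455, -0.    , -0.5149]), 'joint_vel': array([ 0.0004,  0.0147, -0.0194, -0.0006,  0.0005,  0.0017]), 'tau': array([ -0.0029, -49.3707,  26.3434,  -0.0718,   0.0051,   0.0001]), 'eef_pos': array([ 0.5442, -0.1799,  0.1259]), 'tool_rot': array([-0.4486, -0.5463,  0.5465,  0.449 ]), 'ft_force': array([-0.7979, -0.2946, -5.5256]), 'ft_torque': array([-0.0243,  0.042 ,  0.0043]), 'grip_width': 0.047097841797234676}
```

View pics/w3.png

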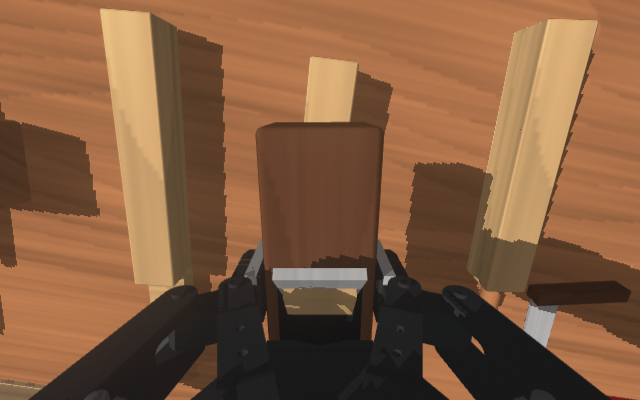

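View pics/s3c.png

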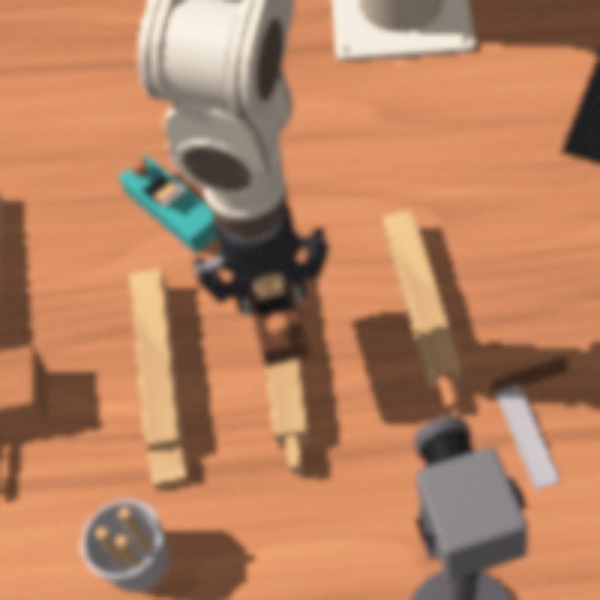

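Run:
```python
from h import *
go(np.array([.515,.2917,.128]),down(np.radians(80.)))
```

```text
turn [-0.0372 21.2071  0.0113] | shift in start axes [468.3395  -1.9592 -62.9825] | shift in target axes [459.4063  -2.0672 110.6984]
```

```bash
python3 -m inch '0 0 0 30 0 -4 1; 0 0 0 42 0 -5.7 1; 0 0 0 42 0 -5.6 1; 0 0 0 42 0 -5.7 1; 0 0 0 42 0 -5.6 1; 0 0 0 42 0 -5.7 1; 0 0 0 42 0 -5.6 1; 0 0 0 42 0 -5.7 1; 0 0 0 42 0 -5.6 1; 0 0 0 42 0 -5.7 1; 0 0 0 40 0 -5.4 1; 0 0 0 20 0 -2.7 1'; python3 -m inch '0 5.2 0 0 0 0 1; 0 8 0 0 0 0 1; 0 8 0 0 0 0 1; 0 0 0 0 0 0 1'
python3 - <<'E'
from h import *
w=shot("wrist","w4");t=shot("top","t4")
go(np.array([.515,.2917,.128]),down(np.radians(80.))); print(bot.get_obs()["grip_width"],bot.get_obs()["clock"])
cv2.imwrite("pics/t4c.png",cv2.resize(t["color"][120:280,160:320],None,fx=3,fy=3))
E
```

```text
clock: 9.1
eef_pos: [0.5142, 0.2929, 0.1247]
tool_rot: [-0.448, -0.546, 0.548, 0.449]
ft_force: [0.4, -1.0, -5.0]
grip_width: 0.0474
clock: 9.6
eef_pos: [0.515, 0.2904, 0.1253]
tool_rot: [0.541, 0.454, -0.456, -0.541]
ft_force: [-0.2, -0.3, -4.7]
grip_width: 0.0474
turn [-0.0561  0.1029 -0.0612] | shift in start axes [ 0.998  -2.3363  0.3229] | shift in target axes [ 0.9999 -2.3356  0.3224]
0.04707134837104305 9.7
```

View pics/w4.png

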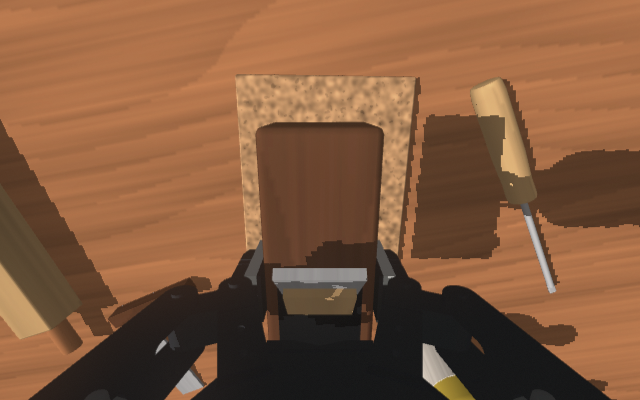

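View pics/t4c.png

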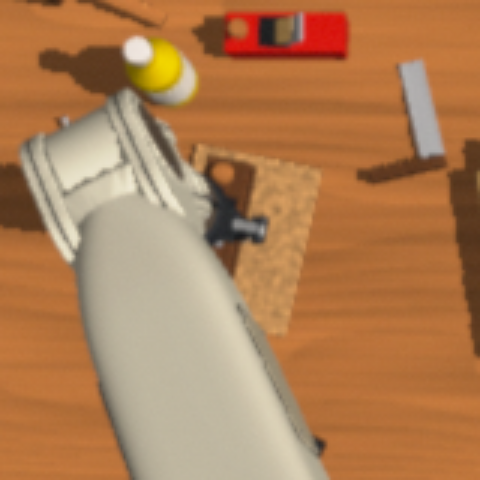

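Run:
```python
from h import *
w=bot.camera("wrist")
A,B=onz(w,(236,75),.008),onz(w,(419,77),.008); print(A,B,np.linalg.norm(A-B))
d=(A-B)/np.linalg.norm(A-B); n=np.array([d[1],-d[0],0]); n=n*np.sign(n[0]); print("pad centre",(A+B)/2+n*.1, np.degrees(np.arctan2(n[1],n[0])))
```

```text
[0.403  0.2401 0.008 ] [0.4301 0.3876 0.008 ] 0.14999329958463606
pad centre [0.5149 0.2958 0.008 ] -10.424511559845973
```

```bash
python3 -m inch '0 0 0 3 20 0 1; 0 0 0 0 30 0 1; 0 0 0 0 30 0 1; 0 0 0 0 20 0 1; 0 0 0 0 8 0 1; 0 0 0 0 0 0 1'
```

```text
clock: 10.5
eef_pos: [0.5158, 0.2941, 0.0181]
tool_rot: [-0.542, -0.454, 0.455, 0.542]
ft_force: [-1.0, 0.1, -5.7]
grip_width: 0.0471
```

```bash
python3 -m inch '0 0 0 0 3 0 1; 0 0 0 0 1 0 1; 0 0 0 0 0 0 1';  python3 -m inch '0 0 0 0 1 0 1; 0 0 0 0 0 0 1'
```

```text
clock: 10.88
eef_pos: [0.5162, 0.2944, 0.0148]
tool_rot: [0.542, 0.455, -0.454, -0.542]
ft_force: [-1.0, 0.0, -4.3]
grip_width: 0.047
clock: 11.12
eef_pos: [0.5159, 0.2943, 0.0133]
tool_rot: [-0.542, -0.455, 0.455, 0.542]
ft_force: [-0.1, -0.3, -4.4]
grip_width: 0.0475
```

```bash
python3 -m inch '0 0 0 0 1 0 1; 0 0 0 0 0 0 1';  python3 -m inch '0 0 0 0 0.7 0 1; 0 0 0 0 0 0 1'
```

```text
clock: 11.38
eef_pos: [0.516, 0.2943, 0.0124]
tool_rot: [0.542, 0.455, -0.455, -0.542]
ft_force: [-0.5, 0.1, -3.7]
grip_width: 0.0474
clock: 11.62
eef_pos: [0.516, 0.2943, 0.0124]
tool_rot: [0.542, 0.455, -0.454, -0.542]
ft_force: [-2.3, -0.1, 3.7]
grip_width: 0.0471
```

Contact: the force flipped from -4.4 N to +3.7 N. Releasing and retreating.

```bash
python3 -m inch '0 0 0 0 0 0 0.3; 0 0 0 0 0 0 0; 0 0 0 0 0 0 0; 0 0 0 0 0 0 0; 0 0 0 0 -20 0 0; 0 0 0 0 -40 0 0; 0 0 0 0 -45 0 0; 0 0 0 0 -45 0 0; 0 0 0 0 -20 0 0; 0 0 0 0 0 0 0'
python3 - <<'E'
from h import *
w=shot("wrist","w5")
go(np.array([.5457,-.1821,.19]),down(np.radians(94.74))); print(bot.get_obs()["grip_width"],bot.get_obs()["clock"])
E
```

```text
clock: 12.88
eef_pos: [0.5172, 0.295, 0.1838]
tool_rot: [0.542, 0.456, -0.453, -0.541]
ft_force: [0.1, 0.2, -0.4]
grip_width: 0.0853
turn [  0.064  -14.7256   0.0411] | shift in start axes [-464.1835   -8.4183 -111.7067] | shift in target axes [-477.3365   -8.1361    9.9634]
0.0855593662953547 12.925
```

View pics/w5.png

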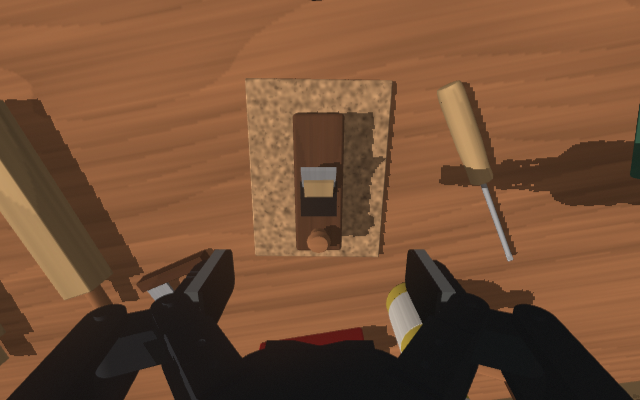

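The plane sits sole down and centred on the cork: block at 294–343 by 113–250, pad at 246–396 by 80–256. While the hand is still empty, I'll measure the inspection camera from two oblique views.

```bash
cat >> h.py <<'E'
def fwd(h,p): # tool y heading h, p below horizontal (deg); tool x level to the left
    h,p=np.radians([h,p]); y=np.array([np.cos(p)*np.cos(h),np.cos(p)*np.sin(h),-np.sin(p)]); x=np.array([-np.sin(h),np.cos(h),0]); return R.from_matrix(np.c_[x,y,np.cross(x,y)])
E
python3 - <<'E'
from h import *
P0,R0=tool()
P1=P0+[0,0,.2]
R1=fwd(-10,15); print(R0.as_euler("zyx"));go(P1,R1,P1,R0)
R2=fwd(-23,15); go(np.array([.605,.04,.45]),R2,P1,R1)
go(np.array([.605,.04,.45]),R1,P1,R1)
E
```

```text
[-0.0066 -1.3965 -1.5766]
turn [-74.942   -0.0197   0.051 ] | shift in start axes [0. 0. 0.] | shift in target axes [0. 0. 0.]
turn [ 0.      3.3646 12.557 ] | shift in start axes [-235.1394  109.5259  -99.8871] | shift in target axes [-199.4987  157.3593 -112.704 ]
turn [0. 0. 0.] | shift in start axes [-235.1394  109.5259  -99.8871] | shift in target axes [-235.1394  109.5259  -99.8871]
```

```bash
python3 -m inch '0 0 0 0 -40 0 0; 0 0 0 0 -45 0 0; 0 0 0 0 -45 0 0; 0 0 0 0 -45 0 0; 0 0 0 0 -25 0 0; -9 0 0 0 0 0 0; -9.5 0 0 0 0 0 0; -9.5 0 0 0 0 0 0; -9.5 0 0 0 0 0 0; -9.5 0 0 0 0 0 0; -9.5 0 0 0 0 0 0; -9.5 0 0 0 0 0 0' && python3 -m inch '-9 0 0 0 0 0 0; 0 0 0 -40 18 -17 0; 0 0 0 -40 18 -17 0; 0 0 0 -40 18 -17 0; 0 0 0 -40 18 -17 0; 0 0 0 -40 18 -17 0; 0 0 0 -35 18 -15 0; 0 1.7 6.3 0 0 0 0; 0 1.7 6.3 0 0 0 0; 0 0 0 0 0 0 0'
python3 - <<'E'
from h import *
w=shot("wrist","w6")
print(bot.get_obs()["joint_pos"])
go(np.array([.605,.04,.45]),fwd(-23,15))
E
```

```text
clock: 14.42
eef_pos: [0.5152, 0.2942, 0.3797]
tool_rot: [0.749, 0.629, -0.136, -0.16]
ft_force: [1.2, 1.2, -0.5]
grip_width: 0.0857
clock: 15.68
eef_pos: [0.6105, 0.0438, 0.4406]
tool_rot: [0.822, 0.547, -0.093, -0.126]
ft_force: [-0.1, 0.1, -0.9]
grip_width: 0.0852
[ 0.4249 -0.1536 -0.5682  0.0298 -0.7728  0.3058]
turn [-2.9291  0.9134  0.1584] | shift in start axes [-5.3403 -6.0278 -7.5909] | shift in target axes [-5.2323 -5.6153 -7.9728]
```

View pics/w6.png

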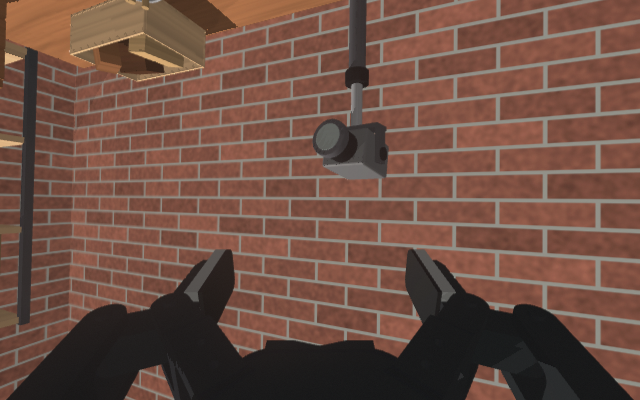

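Run:
```python
from h import *
P0,R0=tool();R0=R0
go(np.array([.635,-.12,.44]),fwd(30,15))
go(np.array([.605,.04,.45]),fwd(30,15),P0,fwd(-23,15))
w=bot.camera("wrist");z=cv2.resize(w["color"][100:200,290:410],None,fx=6,fy=6,interpolation=cv2.INTER_CUBIC); cv2.imwrite("pics/z6.png",z)
for d in bot.spot_point("lens","wrist"):print(d)
```

```text
turn [ -3.1046 -14.1678 -50.657 ] | shift in start axes [-141.3824   82.4859  -23.6493] | shift in target axes [-154.0292  -57.9495   16.4029]
turn [  0.     -13.7174 -51.1941] | shift in start axes [-5.2323 -5.6153 -7.9728] | shift in target axes [-0.4652 -8.3591 -7.2376]
{'point': [326.1, 135.3], 'conf': 0.58}
```

View pics/z6.png

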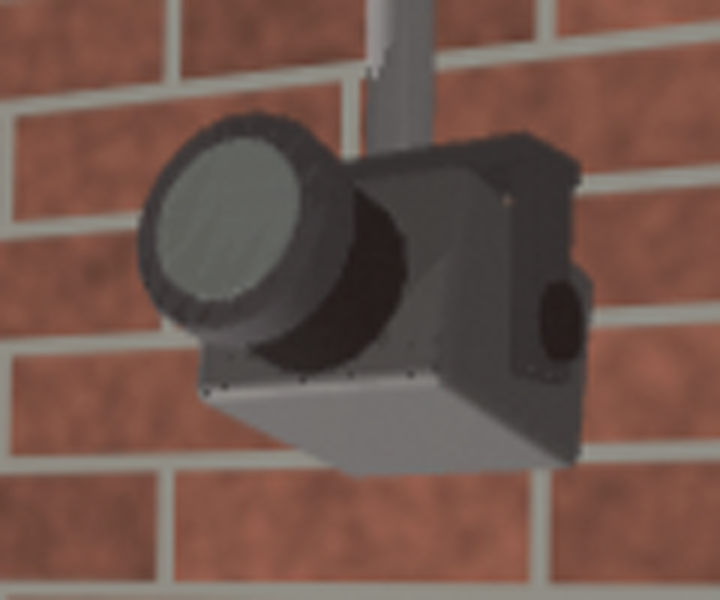

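```bash
cp pics/z6.png pics/z6k.png
python3 - <<'E'
from h import *
import pickle
w=bot.camera("wrist"); pickle.dump(w,open("vA.pkl","wb"))
E
python3 -m inch '0 0 0 -35 20 -6 0; 0 0 0 -36 21 -6 0; 0 0 0 -35 20 -6 0; 0 0 0 -35 21 -6 0; -0.6 -2.7 -9.6 0 0 0 0; -0.6 -2.7 -9.6 0 0 0 0; -0.6 -2.7 -9.6 0 0 0 0; -0.6 -2.7 -9.6 0 0 0 0; -0.6 -2.7 -9.6 0 0 0 0; 0 -0.6 -2.6 0 0 0 0; 0 0 0 0 0 0 0'
python3 - <<'E'
from h import *
import pickle
w=shot("wrist","w7"); pickle.dump(w,open("vB.pkl","wb"))
print(bot.get_obs()["joint_pos"])
print(bot.spot_point("lens","wrist"))
E
```

```text
clock: 17.25
eef_pos: [0.6356, -0.122, 0.4417]
tool_rot: [0.515, 0.847, -0.112, -0.07]
ft_force: [-0.4, 0.2, -0.1]
grip_width: 0.0855
[-0.599   0.0211 -0.427   0.0728  1.0174 -0.4512]
[{'point': [330.4, 123.3], 'conf': 0.83}]
```

View pics/w7.png

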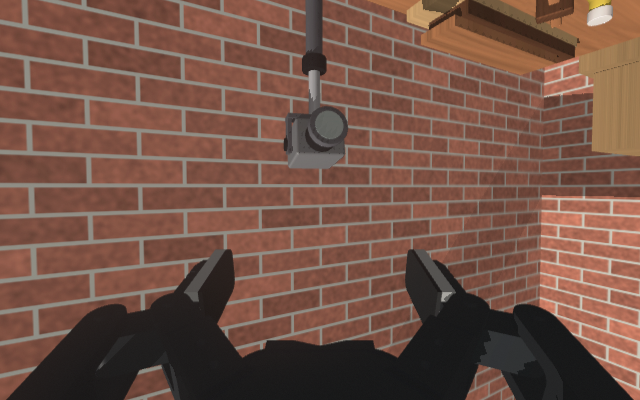

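Run:
```python
from h import *
import pickle
w=pickle.load(open("vB.pkl","rb"));z=cv2.resize(w["color"][90:180,270:370],None,fx=6,fy=6,interpolation=cv2.INTER_CUBIC); cv2.imwrite("pics/z7.png",z)
```

```text
(no output)
```

View pics/z7.png

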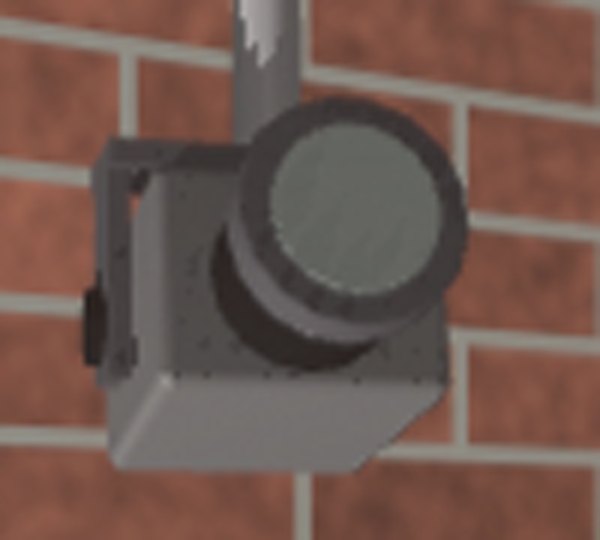

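```bash
cat > lens.py <<'E'
from h import *
import pickle
V=[pickle.load(open(f,"rb")) for f in("vA.pkl","vB.pkl")]
org=[(290,100),(270,90)]; seed=[(225,220),(355,210)]
corn=[[(200,390),(437,377),(574,466),(355,475)],[(166,378),(445,382),(355,470),(115,467)]]
E=[]
for c,o,s in zip(V,org,seed):
    z=cv2.resize(c["color"][o[1]:o[1]+100,o[0]:o[0]+120],None,fx=6,fy=6,interpolation=cv2.INTER_CUBIC)
    g=cv2.GaussianBlur(z,(0,0),2); m=np.zeros((g.shape[0]+2,g.shape[1]+2),np.uint8)
    cv2.floodFill(g.copy(),m,s,0,(14,)*3,(14,)*3,4|cv2.FLOODFILL_FIXED_RANGE|cv2.FLOODFILL_MASK_ONLY|(255<<8))
    cs,_=cv2.findContours(m[1:-1,1:-1],cv2.RETR_EXTERNAL,cv2.CHAIN_APPROX_NONE); k=cv2.convexHull(max(cs,key=cv2.contourArea))
    e=cv2.fitEllipse(max(cs,key=cv2.contourArea)); E.append(e); print(e)
def pts(p):
    cy,sy,ct,st=np.cos(p[3]),np.sin(p[3]),np.cos(p[4]),np.sin(p[4])
    x=np.array([ct*cy,ct*sy,st]); y=np.array([-sy,cy,0]); z=np.cross(x,y); return x,y,z
# p: lens xyz, yaw, tilt, rg, L, hw, ztop, D
def res(p,full=False):
    x,y,z=pts(p); C=p[:3]; r=[]
    t=np.linspace(0,2*np.pi,40,endpoint=False)
    circ=C+p[5]*(np.outer(np.cos(t),y)+np.outer(np.sin(t),z))
    K=[C+p[6]*x+a*p[7]*y+p[8]*z+b*p[9]*x for a,b in((-1,0),(1,0),(1,1),(-1,1))]
    for c,o,e,k in zip(V,org,E,corn):
        f=lambda P:(proj(c,P)-np.array(o)+.5)*6-.5
        q=f(circ)-np.array(e[0]); an=np.radians(e[2]); q=q@np.array([[np.cos(an),-np.sin(an)],[np.sin(an),np.cos(an)]])
        a,b=e[1][0]/2,e[1][1]/2
        r+=list((np.hypot(q[:,0]/a,q[:,1]/b)-1)*(a+b)/2/6 /2)
        r+=list(((f(np.array(K))-np.array(k))/6).ravel())
    return np.array(r)
s=least_squares(res,[.8,-.03,.345,.2,.25,.017,.05,.03,.03,.06],loss="soft_l1",x_scale=[.01]*10)
p=s.x;print("lens",p[:3],"yaw,tilt deg",np.degrees(p[3:5]),"tilt",p[4],"rest",p[5:]); r=res(p); print("ell rms",r[:40].std(),r[48:88].std(),"corn",r[40:48].round(1),r[88:].round(1))
J=s.jac;cov=np.linalg.inv(J.T@J);print("sd(1px)",np.sqrt(np.diag(cov))[:5])
x,y,z=pts(p); np.savez("lens.npz",C=p[:3],x=x,y=y,z=z,aim=p[:3]-.1*x); print("aim",p[:3]-.1*x,"rail centre",p[:3]-.246*x)
E
python3 lens.py
```

```text
((231.93467712402344, 214.45713806152344), (126.04305267333984, 168.74607849121094), 29.69771957397461)
((354.63250732421875, 209.59396362304688), (159.81922912597656, 173.7798309326172), 136.88278198242188)
lens [ 0.7955 -0.0256  0.3319] yaw,tilt deg [12.7615 10.7606] tilt 0.18780818843632796 rest [0.0169 0.0387 0.0305 0.0231 0.0729]
ell rms 0.06792919997672335 0.09001440077378695 corn [-0.2 -0.2  0.4 -1.1  0.1 -0.5 -0.2 -0.5] [ 0.5  0.4  0.1  1.  -0.4  0.5  0.2  0.4]
sd(1px) [0.0008 0.0004 0.0005 0.0088 0.0187]
aim [ 0.6997 -0.0473  0.3133] rail centre [ 0.5598 -0.079   0.286 ]
```

```bash
cat >> lens.py <<'E'
t=bot.camera("top");s_=bot.camera("scene")
print(proj(t,p[:3]),bot.spot_point("lens","top"),proj(s_,p[:3]),bot.spot_point("lens","scene"))
wA=res
for nm,mask in (("ell",np.r_[0:40,48:88]),("cornA+ellA",np.r_[0:48]),("B",np.r_[48:96])):
    s2=least_squares(lambda q:np.r_[res(q)[mask],(q[5:]-p[5:])/.001],p,x_scale=[.01]*10);print(nm,s2.x[:3],np.degrees(s2.x[3:5]))
E
python3 lens.py | tail -4
```

```text
[[334.8651  89.1765]] [{'point': [334.2, 86.7], 'conf': 0.65}] [[326.1789 273.5661]] [{'point': [327.1, 273.5], 'conf': 0.96}]
ell [ 0.7954 -0.0255  0.332 ] [13.5729  8.5758]
cornA+ellA [ 0.7954 -0.0256  0.3321] [12.8146 11.0029]
B [ 0.7951 -0.0258  0.3319] [12.8073 10.4661]
```

Run:
```python
from h import *
P0,R0=tool(); Pt=np.array([.545,-.182,.24]); Rt=down(np.radians(94.74))
go(Pt,Rt)
h=R0.as_matrix()[:,0]; hd=np.degrees(np.arctan2(h[1],h[0])); print(hd)
R1=down(np.radians(hd)); go(P0,R1,P0,R0); go(P0,Rt,P0,R1)
```

```text
turn [73.7727 19.4047 15.0154] | shift in start axes [-13.9968 -52.3149 223.625 ] | shift in target axes [-54.7917 202.2131  95.1242]
117.58703870713833
turn [74.8514 -0.081   0.1059] | shift in start axes [0. 0. 0.] | shift in target axes [0. 0. 0.]
turn [ 0.    22.847  0.   ] | shift in start axes [0. 0. 0.] | shift in target axes [0. 0. 0.]
```

```bash
python3 -m inch '0 0 0 -5 -30 0 0; 0 0 0 -5 -20 0 0; 8.2 2.15 1.67 0 0 0 0; 8.2 2.15 1.67 0 0 0 0; 8.2 2.15 1.67 0 0 0 0; 8.2 2.15 1.67 0 0 0 0; 8.2 2.15 1.67 0 0 0 0; 8.2 2.15 1.67 0 0 0 0; 8.2 2.15 1.67 0 0 0 0; 8.2 2.15 1.67 0 0 0 0; 8.2 2.2 1.6 0 0 0 0; 0 0 0 0 0 0 0';  python3 - <<'E'
from h import *
Pt=np.array([.530,-.183,.24]); Rt=down(np.radians(94.74))
go(Pt,Rt);print(bot.get_obs()["clock"])
E
```

```text
clock: 19.05
eef_pos: [0.6038, -0.1516, 0.4503]
tool_rot: [0.481, 0.534, -0.511, -0.472]
ft_force: [0.7, 0.3, -1.2]
grip_width: 0.0853
turn [1.8604 0.6046 0.708 ] | shift in start axes [-26.9664 207.365   83.216 ] | shift in target axes [-25.2268 210.2753  76.1594]
19.05
```

```bash
python3 -m inch '1.9 0.6 0.7 0 0 0 0; 0 0 0 -4 30 12 0; 0 0 0 -5 45 16 0; 0 0 0 -5 45 16 0; 0 0 0 -5 45 16 0; 0 0 0 -5 45 16 0; 0 0 0 0 0 0 0; 0 0 0 0 0 0 0';  python3 - <<'E'
from h import *
w=shot("wrist","w8")
Pt=np.array([.530,-.183,.24]); Rt=down(np.radians(94.74))
go(Pt,Rt);print(bot.get_obs()["clock"])
z=cv2.resize(w["color"][60:180,260:380],None,fx=5,fy=5,interpolation=cv2.INTER_CUBIC); cv2.imwrite("pics/z8a.png",z)
z=cv2.resize(w["color"][170:290,260:380],None,fx=5,fy=5,interpolation=cv2.INTER_CUBIC); cv2.imwrite("pics/z8b.png",z)
E
```

```text
clock: 20.05
eef_pos: [0.5275, -0.183, 0.2485]
tool_rot: [0.484, 0.521, -0.517, -0.476]
ft_force: [0.2, 0.2, 0.5]
grip_width: 0.0852
turn [ 0.799  -0.1701 -0.3205] | shift in start axes [ 0.1064  9.1696 -1.2067] | shift in target axes [ 0.0514  9.1523 -1.3347]
20.1
```

View pics/w8.png

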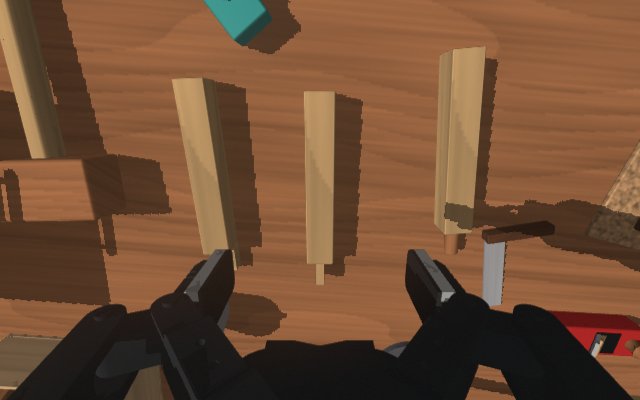

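View pics/z8a.png

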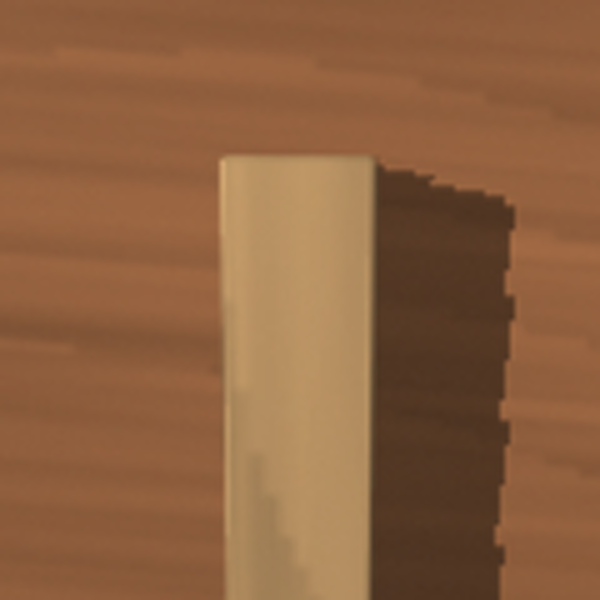

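View pics/z8b.png

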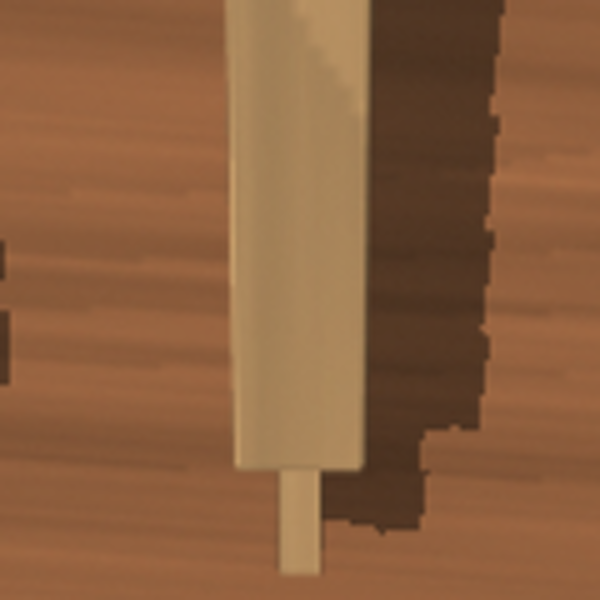

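The rail is bare and its corners are clear in the wrist view: near end at (304–334,91), far end at (307–332,263), tenon tip at (316–324,284). I'll fit its pose from these.

Run:
```python
from h import *
w=bot.camera("wrist")
def fit(pix,loc,z):
    f=lambda p:(proj(w,np.c_[p[0]+np.cos(p[2])*loc[:,0]-np.sin(p[2])*loc[:,1],p[1]+np.sin(p[2])*loc[:,0]+np.cos(p[2])*loc[:,1],z])-pix).ravel()
    r=least_squares(f,[.54,-.18,.1]);print(r.x[:2],np.degrees(r.x[2]),r.fun.reshape(-1,2).round(1).tolist());return r.x
q=fit(np.array([[303.8,90.8],[334.4,90.8],[306.6,263.2],[332.2,263.2],[315.6,284.4],[323.6,284.4]]),np.array([[-110,-18],[-110,18],[110,-18],[110,18],[146,-6],[146,6]])/1000,np.array([.04]*4+[.034]*2))
P0,R0=tool(); u=np.array([np.cos(q[2]),np.sin(q[2]),0])
G=np.array([q[0],q[1],0])+.005*u+[0,0,.007]
go(G,down(q[2]+np.pi/2))
np.save("rail.npy",q)
```

```text
[ 0.5466 -0.1832] 4.742729393240333 [[-0.8, -0.5], [0.8, -0.6], [-0.5, 0.8], [0.6, 0.8], [-0.3, 0.0], [0.2, 0.1]]
turn [ 0.7945 -0.1634 -0.3275] | shift in start axes [  0.0126 242.3734 -19.1606] | shift in target axes [ -1.4314 242.0804 -22.5174]
```

```bash
python3 -m inch '0.8 -0.2 -0.3 0 0 0 0; 0 0 0 -1.4 30 -15 0; 0 0 0 0 45 -7.5 0; 0 0 0 0 45 0 0; 0 0 0 0 45 0 0; 0 0 0 0 35 0 0; 0 0 0 0 20 0 0; 0 0 0 0 15 0 0; 0 0 0 0 0 0 0; 0 0 0 0 0 0 0';  python3 - <<'E'
from h import *
q=np.load("rail.npy"); u=np.array([np.cos(q[2]),np.sin(q[2]),0])
G=np.array([q[0],q[1],0])+.005*u+[0,0,.007]
go(G,down(q[2]+np.pi/2)); shot("wrist","w9")
E
```

```text
clock: 21.4
eef_pos: [0.548, -0.182, 0.0108]
tool_rot: [-0.477, -0.519, 0.522, 0.481]
ft_force: [0.5, -0.1, 0.0]
grip_width: 0.0853
turn [-0.3739  0.0183  0.1191] | shift in start axes [-1.0963  3.809  -3.5148] | shift in target axes [-1.0873  3.8341 -3.4902]
```

View pics/w9.png

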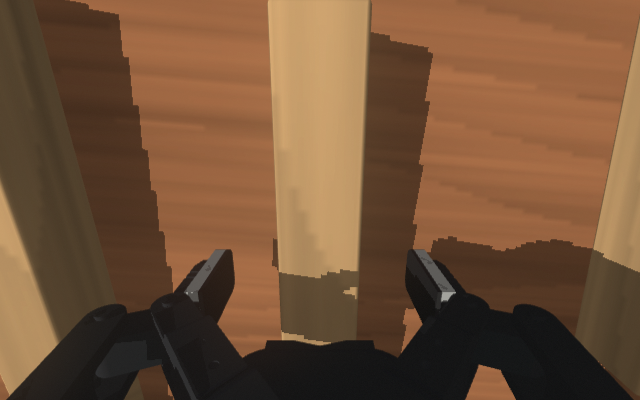

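Both fingers straddle the rail evenly: rail at 280–358, finger tips at 222 and 418. A small trim, then close.

```bash
python3 -m inch '-0.4 0 0.1 -1 3 -3.5 0; 0 0 0 0 0 0 0; 0 0 0 0 0 0 1; 0 0 0 0 0 0 1; 0 0 0 0 0 0 1; 0 0 0 0 0 0 1; 0 0 0 0 0 0 1; 0 0 0 0 0 0 1; 0 0 0 0 0 0 1; 0 0 0 0 0 0 1'
python3 - <<'E'
from h import *
print(bot.get_obs())
P0,R0=tool(); q=np.load("rail.npy"); h=np.cos(q[2]),np.sin(q[2])
# rail pose in tool frame at grasp (rail level on bench); across: centred between fingers
Rr=R.from_euler("z",q[2]); C=np.array([q[0],q[1],.02])
off=R0.inv().apply(C-P0); Rel=R0.inv()*Rr
print("rail centre in tool mm",off*1000,"rel rot vs ideal", (Rel*R.from_matrix(np.array([[0,1,0],[0,0,-1],[-1,0,0]],float)).inv()).as_rotvec(degrees=True))
np.savez("grasp.npz",off=off,rel=Rel.as_matrix(),P0=P0,R0=R0.as_matrix())
E
```

```text
clock: 22.7
eef_pos: [0.5506, -0.1824, 0.007]
tool_rot: [-0.478, -0.52, 0.52, 0.479]
ft_force: [0.1, 0.4, 2.3]
grip_width: 0.0355
{'clock': 22.7, 'joint_pos': array([-0.3201,  0.5833, -0.0989,  0.89  ,  0.0005, -0.4032]), 'joint_vel': array([-0.0017, -0.0011, -0.0007,  0.0012,  0.0007, -0.0014]), 'tau': array([ -0.176 , -46.3216,  19.5168,  -0.0358,  -0.1132,   0.0047]), 'eef_pos': array([ 0.5506, -0.1824,  0.007 ]), 'tool_rot': array([-0.4783, -0.5203,  0.5203,  0.4793]), 'ft_force': array([0.0624, 0.3621, 2.257 ]), 'ft_torque': array([0.0928, 0.048 , 0.0283]), 'grip_width': 0.03548188569604296}
rail centre in tool mm [ -0.4762 -13.0295   4.0289] rel rot vs ideal [-0.0595  0.0152  0.0594]
```

```bash
python3 -m inch '0 0 0 0 -10 0 1; 0 0 0 0 -25 0 1; 0 0 0 0 -35 0 1; 0 0 0 0 -35 0 1; 0 0 0 0 -30 0 1; 0 0 0 0 -15 0 1; 0 0 0 0 0 0 1; 0 0 0 0 0 0 1'
cat > fin.py <<'E'
from h import *
import sys
g=np.load("grasp.npz"); L=np.load("lens.npz"); off=g["off"].copy(); off[0]=0; Rel=R.from_matrix(g["rel"])
Rr=R.from_matrix(np.c_[L["x"],L["y"],L["z"]])
def target(back): 
    Rt=Rr*Rel.inv(); C=L["C"]-(.246+back)*L["x"]; return C-Rt.apply(off),Rt
if __name__=="__main__":
    b=float(sys.argv[1]); Pt,Rt=target(b); print("target",Pt); go(Pt,Rt)
    P0,R0=tool(); tip=P0+R0.apply(off)+.146*(R0*Rel).apply([1,0,0]); print("tip",tip,"err lens axes mm",Rr.inv().apply(tip-L["aim"])*1000,"ang",(Rr.inv()*R0*Rel).as_rotvec(degrees=True))
    print(bot.get_obs()["clock"],bot.get_obs()["grip_width"],bot.get_obs()["ft_force"])
E
python3 fin.py 0.05; python3 -c "
from h import *
shot('wrist','w10');s=shot('scene','s10')
cv2.imwrite('pics/s10c.png',cv2.resize(s['color'][130:330,180:380],None,fx=3,fy=3))"
```

```text
clock: 23.7
eef_pos: [0.5496, -0.1822, 0.1551]
tool_rot: [-0.477, -0.52, 0.521, 0.48]
ft_force: [-0.4, -0.3, -1.5]
grip_width: 0.0355
target [ 0.5181 -0.0884  0.2646]
turn [-10.9159  -8.0184  -0.6575] | shift in start axes [  96.3145 -109.1574   24.0498] | shift in target axes [  98.5225 -109.3256  -10.5578]
tip [ 0.6911 -0.1705  0.1677] err lens axes mm [ -62.1232 -118.2468 -136.3567] ang [-0.6687 10.9241 -8.0063]
23.7 0.03553898232995208 [-0.4224 -0.2868 -1.4648]
```

View pics/w10.png

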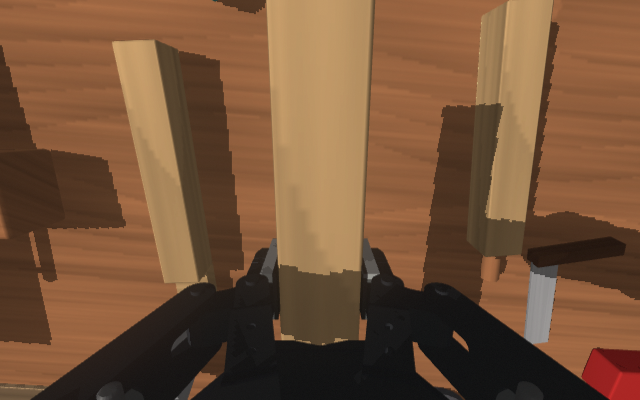

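View pics/s10c.png

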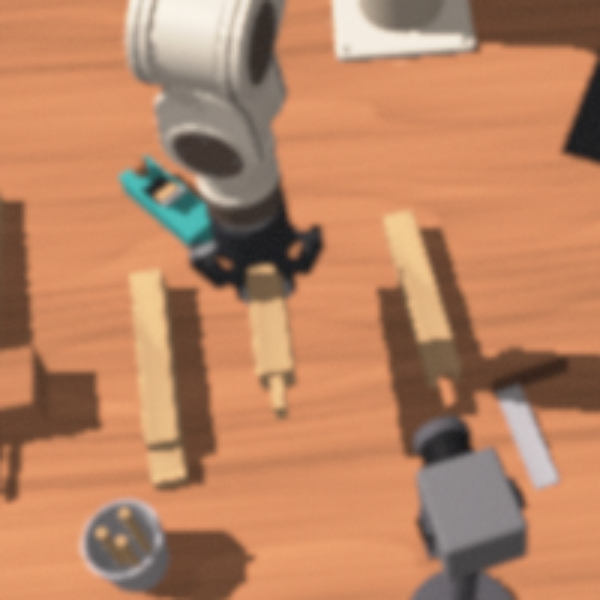

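Held securely and level. Now to the standoff 50 mm short of the final pose, along the lens axis.

```bash
python3 -m inch '0 0 0 8 -16 2 1; 0 0 0 16 -25 4 1; 0 0 0 22 -26 6 1; 0 0 0 22 -22 6 1; 0 0 0 18 -14 4 1; 0 0 0 10 -6 2 1; -2.7 -2 -0.2 0 0 0 1; -2.7 -2 -0.2 0 0 0 1; -2.8 -2 -0.2 0 0 0 1; -2.7 -2 -0.1 0 0 0 1; 0 0 0 0 0 0 1; 0 0 0 0 0 0 1'; python3 fin.py 0.05; python3 fin.py 0
```

```text
clock: 25.3
eef_pos: [0.5188, -0.089, 0.2656]
tool_rot: [0.481, 0.602, -0.498, -0.398]
ft_force: [0.1, 1.1, -2.2]
grip_width: 0.0351
target [ 0.5181 -0.0884  0.2646]
turn [ 0.0642 -0.0554 -0.0329] | shift in start axes [0.6945 0.8508 0.7304] | shift in target axes [0.6948 0.8521 0.7288]
tip [ 0.6525 -0.0588  0.305 ] err lens axes mm [-49.2849  -0.8253   1.0097] ang [-0.033  -0.0642 -0.0555]
25.3 0.035127953278875114 [ 0.074   1.0743 -2.1633]
target [ 0.566  -0.0776  0.2739]
turn [ 0.0642 -0.0554 -0.0329] | shift in start axes [  0.7296   0.855  -49.2696] | shift in target axes [  0.6815   0.8001 -49.2712]
tip [ 0.6525 -0.0588  0.305 ] err lens axes mm [-49.2849  -0.8253   1.0097] ang [-0.033  -0.0642 -0.0555]
25.3 0.035127953278875114 [ 0.074   1.0743 -2.1633]
```

```bash
python3 -m inch '0 0 0 0.7 0.8 -10 1; 0 0 0 0 0 -15 1; 0 0 0 0 0 -15 1; 0 0 0 0 0 -9 1; 0 0 0 0 0 0 1; 0 0 0 0 0 0 1; 0 0 0 0 0 0 1'; python3 fin.py 0
python3 - <<'E'
from h import *
import pickle
g=np.load("grasp.npz");L=np.load("lens.npz")
t=shot("top","t11");s=shot("scene","s11");w=shot("wrist","w11")
cv2.imwrite('pics/s11c.png',cv2.resize(s['color'][170:330,240:400],None,fx=4,fy=4,interpolation=cv2.INTER_CUBIC)[:600])
cv2.imwrite('pics/t11c.png',cv2.resize(t['color'][30:180,260:400],None,fx=4,fy=4,interpolation=cv2.INTER_CUBIC))
for n,c in(("top",t),("scene",s)):
    print(n,"aim",proj(c,L["aim"]),"tip spots",[(d["point"],round(d["conf"],2)) for d in bot.spot_point("tenon_tip",n)],[(d["point"],round(d["conf"],2)) for d in bot.spot_point("lens",n)],proj(c,L["C"]))
E
```

```text
clock: 26.18
eef_pos: [0.5654, -0.0777, 0.2743]
tool_rot: [0.481, 0.602, -0.498, -0.398]
ft_force: [-1.0, 0.4, -2.8]
grip_width: 0.0352
target [ 0.566  -0.0776  0.2739]
turn [ 0.1183 -0.0284 -0.0388] | shift in start axes [-0.0335  0.4336 -0.5534] | shift in target axes [-0.0341  0.4325 -0.5542]
tip [ 0.699  -0.0475  0.3139] err lens axes mm [-0.581  -0.0281  0.7263] ang [-0.0388 -0.1183 -0.0285]
26.175 0.03521949143944244 [-0.986   0.3563 -2.8496]
top aim [[341.9383 124.812 ]] tip spots [([341.4, 125.3], 0.77)] [([333.8, 90.4], 0.81)] [[334.8651  89.1765]]
scene aim [[314.2159 243.1051]] tip spots [([311.6, 242.3], 0.64)] [([326.4, 275.1], 0.84)] [[326.1789 273.5661]]
```

View pics/s11c.png

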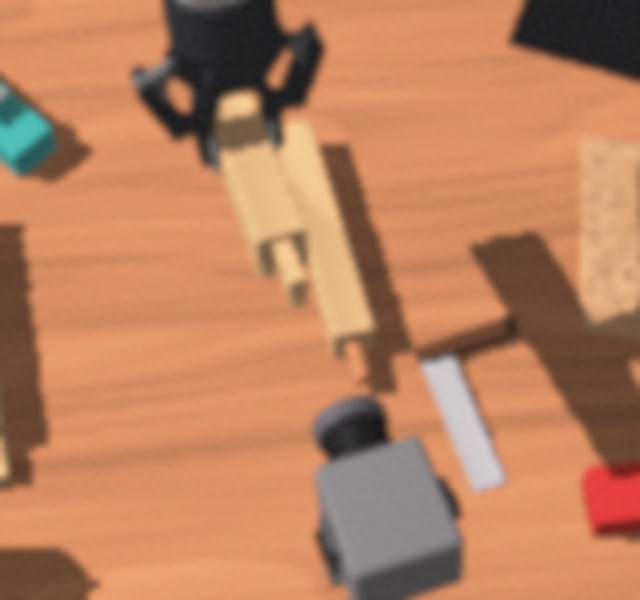

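View pics/t11c.png

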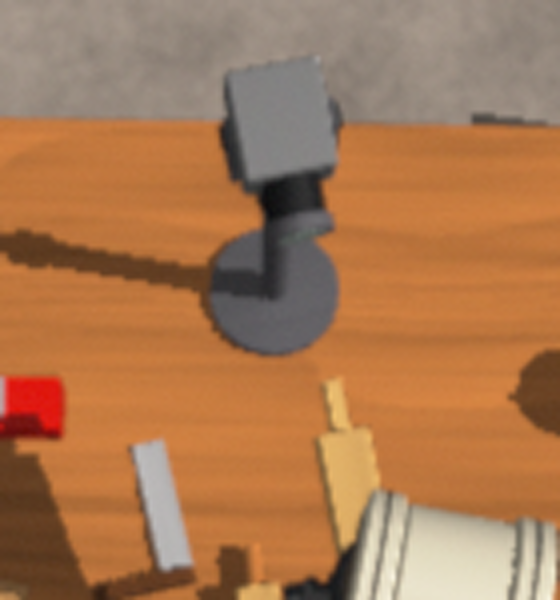

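View pics/w11.png

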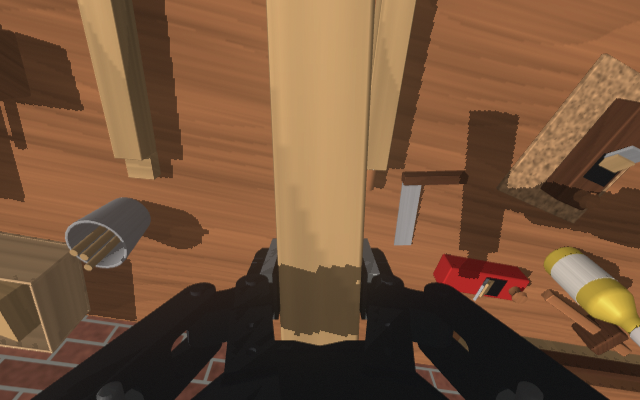

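Run:
```python
from h import *
L=np.load("lens.npz"); C,x,y,z=[L[k] for k in"Cxyz"]
t=bot.camera("top");s=bot.camera("scene")
box=[C+(.0387+b*.0729)*x+a*.0305*y+.0231*z for a,b in((-1,0),(1,0),(1,1),(-1,1))]
rim=[C+.024*(np.cos(k)*y+np.sin(k)*z) for k in np.linspace(0,2*np.pi,40)]
rc=C-.246*x
bar=[rc+.11*k*x+.018*a*y+.02*b*z for a,b,k in((-1,1,-1),(1,1,-1),(1,1,1),(-1,1,1),(-1,-1,1),(1,-1,1))]
ten=[rc+k*x+.006*a*y+.014*b*z for a,b,k in((-1,1,.11),(1,1,.11),(1,1,.146),(-1,1,.146),(-1,-1,.146),(1,-1,.146))]
for n,c,(x0,x1,y0,y1) in(("t",t,(280,400,30,180)),("s",s,(260,380,180,320))):
    im=cv2.resize(c["color"][y0:y1,x0:x1],None,fx=5 if n=="s" else 4,fy=5 if n=="s" else 4,interpolation=cv2.INTER_CUBIC); k=5 if n=="s" else 4
    for P,col in((box,(0,0,255)),(rim,(0,255,0)),(bar,(255,0,0)),(ten,(255,0,255))):
        q=((proj(c,np.array(P))-[x0,y0]+.5)*k-.5).round().astype(int); cv2.polylines(im,[q.reshape(-1,1,2)],P is box or P is rim,col,1)
    cv2.imwrite(f"pics/ov_{n}.png",im[:600])
```

```text
(no output)
```

View pics/ov_t.png

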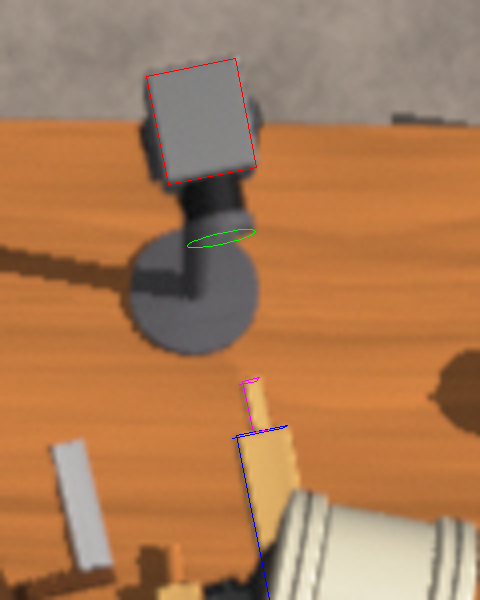

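View pics/ov_s.png

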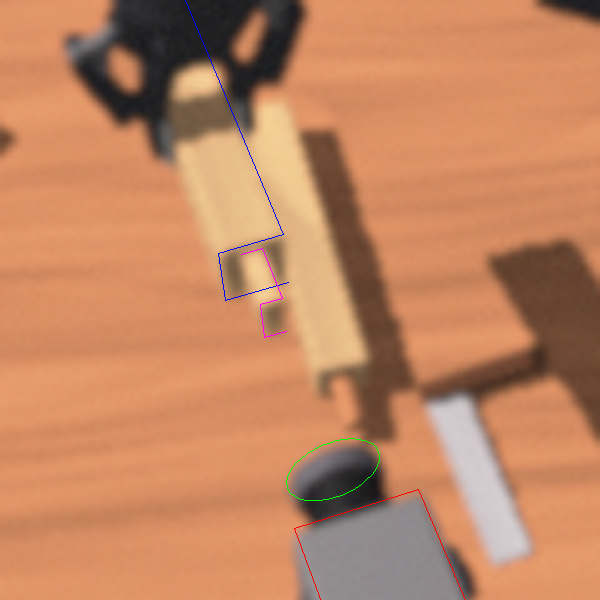

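```bash
python3 -m inch '0 0 0 0 0.4 -0.5 1; 0 0 0 0 0 0 1; 0 0 0 0 0 0 1; 0 0 0 0 0 0 1'; python3 fin.py 0; python3 -c "
from workcell import bot
print(bot.get_obs()['joint_vel']); print(bot.job_done())"
```

```text
clock: 27.12
eef_pos: [0.5664, -0.0775, 0.274]
tool_rot: [0.481, 0.602, -0.498, -0.398]
ft_force: [0.7, 0.1, -1.9]
grip_width: 0.0355
target [ 0.566  -0.0776  0.2739]
turn [ 0.1416 -0.0118 -0.0443] | shift in start axes [-0.0103  0.0081  0.406 ] | shift in target axes [-0.0102  0.0091  0.406 ]
tip [ 0.7    -0.0472  0.3137] err lens axes mm [ 0.3733 -0.0089  0.3596] ang [-0.0442 -0.1416 -0.0119]
27.125 0.03549771004845013 [ 0.659   0.0611 -1.8803]
[ 0.00078659 -0.00057664  0.00049508 -0.00075603  0.00059294 -0.00052135]
the job is handed in; nothing more can be done
None
```

The plane is on the cork pad, and the arm is holding the tenoned rail up to the inspection camera. I handed the job in at about 27 s.

- **Plane:** I lifted it off the rail, lowered it slowly onto the pad until the force showed contact, and let go. The wrist picture afterwards showed it sole down and centred on the cork. Two measurements of the pad centre differed by about 4 mm, so I placed it between them.
- **Rail:** I gripped it near its centre of mass and brought it in along the lens axis. By the measured arm pose, the tenon's end face is within about 0.5 mm of the aim point and 0.2° of the lens axes, and the arm is still.
- **Lens pose:** I fitted it from two oblique wrist views, giving a tilt of 0.188 rad. It relies on the 2 mm calibration. The lens-glass outline fitted alone gave a tilt about 2° lower than the full fit, which also used the camera box's edges.
- **Checks:** Projecting the model onto the top and scene pictures matched the camera box, the lens and the tenon tip to about a pixel (roughly 3 mm). An early rough estimate of the lens height, from the point finder, was 13 mm higher. I dropped it because the scene picture supports the fitted value.
- **Other items:** In the pictures, the other two rails and the camera stayed where they were. I saw no contact or force near the limits.

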